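# Index the sample reader and hold its read arm up off the ball stud

## Task

Turn the reader's turntable one click counterclockwise (seen from above) by its red bar knob, so that the blue sample dish comes to rest under the read head. Then pull the orange latch tab sideways, away from the turntable, against its spring, lift the read arm off its ball stud until the blue socket at its end is at least 6 cm above where it rested, and finish while still holding the arm up and still with the gripper, so that a colleague can take the dish. Leave the reader's turntable at that click and do not disturb the jar, the pot and the tube rack.

Things in the scene. Friction and masses are not known exactly. Their poses are not given: they have to be found in the camera images.
- reader: Fixed white plinth 300 (x) x 260 (y) x 45 mm, blue foot. Origin: centre of its underside on the work surface, upright, any yaw; other offsets are in this frame, mm. It carries a turntable (aluminium disc, radius 95, top at z 68, axis at (0, -5)) and a read arm along x at y = +70, from its hinge at x = +120 (two grey cheeks to z 118) to a blue socket over a 26 mm steel ball at (-120, 70, 78).
- turntable (a joint): Turntable angle, rad, positive counterclockwise from above, about 0 at the start (within 0.05). Spring detents every 1.047 rad (0, 1.047, ...): let go within 0.4 rad of one, it turns itself there. At most about 0.3 N m turns it. The blue dish is under the read head at 1.047.
- turn_grip (a point): On the turntable's axis at (0, -5, 147) mm of the reader, 13 mm below the top of the red bar knob: 46 mm long, 12 mm thick, 40 mm high (z 120 to 160), one end white, on a 16 mm shaft. Grip it from above across its thickness. The bar's length lies at -0.524 rad from the reader's x axis at turntable angle 0 and turns with it. Site axes turn with the turntable.
- latch (a joint): Latch travel, m, along the reader's +y (sideways, away from the turntable); 0 shut, 0.015 at its stop. A spring pushes it shut (3.5 N at 0, 9 N at 0.015). Shut, its keeper catches under the ball stud's collar and the arm cannot be lifted; from 0.009 on the arm is free. It springs back when let go.
- latch_tab (a point): Grip point on the orange upright latch tab, (-120, 99, 147) mm of the reader when shut; rises with the read arm. Tab 28 mm wide (along the arm), 10 mm thick (along the reader's y), z 113 to 165; the socket's top beside it is at z 112. Gripped from above, fingers closing along the reader's y, it serves both to pull the latch and to lift the arm.
- swing (a joint): Angle of the read arm about its hinge, rad: 0 down on the ball, positive raised, stop at 0.7. Socket and tab are 240 mm from the hinge: 0.26 rad raises the socket about 60 mm. The arm falls when let go. About 3 to 4 N at the tab lifts it.
- tongue: The read arm: white bar 28 mm wide, z 88 to 108 mm when down, with the black read head at its middle, blue socket and latch. Origin on the hinge axis at (120, 70, 98) mm of the reader; x points from socket to hinge, y along the hinge axis, both parallel to the reader's when down. It turns about y when raised.
- socket (a point): Centre of the open underside of the blue socket (44 x 40 x 42 mm) at the arm's end, 240 mm from the hinge; z 70 mm when down.
- reagent: Bystander: amber jar with an orange cap, 60 mm diameter, 105 mm tall; origin at the centre of its underside. Leave alone.
- pot: Bystander: white pot with a blue cap, 56 mm diameter, 85 mm tall; origin at the centre of its underside. Leave alone.
- rack: Bystander: red tube rack 70 x 70 x 30 mm with four capped tubes, 70 mm tall in all; origin at the centre of its underside. Leave alone.

How it is judged:
By the outcome, as a careful person would: the job done as asked, in the order asked, and still so for the second after the job is handed in, while the arm keeps its last pose, push and grip.
It also fails if it takes over 43 s, if anything falls off the work surface, if the arm or the gripper's body presses on something with over 40 N, if the wrist force passes 120 N, or if a joint passes its speed limit or range.

## Robot

A 6-joint arm with a two-finger parallel gripper is mounted at the origin on the work surface. World frame = base frame: x ahead of the robot, y to its left, z up, the work surface at z = 0. Lengths are in m, angles in rad, forces in N, time in s.
With the tool pointing down it reaches from about 0.35 to 0.875 m from the base axis. Payload 4.2 kg.
Tool frame: the origin (TCP) lies between the finger pads; the fingertips stand 22 mm ahead of it and the grasp point (between the pads) lies 3 mm ahead of it; z points along the fingers, y is the line along which they close (so a half turn about z gives the same grasp; the last joint's range is limited). The gripper opens to 87 mm and grips with 3 to 60 N. Pads are 19 mm wide; open, the fingers measure 117 mm over their backs; the gripper's body (75 mm by 190 mm) begins 51 mm behind the grasp point.
Start: joints at [-0.86, 0.385, 0.008, 0, -1.194, -0.259], TCP at [0.273, -0.562, 0.225] pointing down, gripper open.
Joint ranges: [-3.14, 3.14], [-1.21, 2.06], [-1.07, 1.41], [-3.16, 2.05], [-2.99, -0.16], [-3.1, 3.1]. Speed limits (rad/s): [2.79, 2.79, 3.14, 3.14, 3.14, 3.14].

## Interface

Orientations are given as [roll, pitch, yaw] about the fixed x, y, z axes, in that order (R = Rz(yaw) Ry(pitch) Rx(roll)).
In Python, from workcell import status, read_camera, arm, nets gives the robot as it stands.
- The arm moves only by the tool play_rows, never from a script. Its argument "increments" is a list of rows, each an object with "linear": the shift along the tool's x, y, z in cm, a list of three; "delta_rot": the turn, a rotation vector about the tool's x, y, z in rad, a list of three; "fingers": the finger opening in cm, from 0 to 8.7. A call has 1 to 12 rows; each row shifts and turns the commanded pose from where the row before left it, along the tool's axes as they then stand; what a row does not reach is not made up. A row lasts 1/10 s, in which the tool goes at most 50 mm and 8.59 degrees, less where a joint would pass 70% of its speed; a pose out of reach is approached as far as the arm can. A call with a gripper value outside its range is refused whole. The fingers move at their own pace and stop on an object; "squeeze" is the grip in N (left out, the last holds). Time passes only in rows, so rows that do not move let the fingers close. It gives the time, the measured TCP pose, the force, the opening and the grip force at its end, in the units of the state.
- status.sense(): the state, without advancing time (a new reading comes with each control period).
- read_camera(name): name is "scene" or "top" or "wrist"; returns a dict with "color" (480x640x3 uint8, red, green, blue), "fovy" (degrees; the focal length in pixels is half the picture's height over the tangent of half this angle, whatever the lens; pixels are square), "cx", "cy" (the principal point, pixels), "eye" and "orientation" of the camera in the world. Camera axes: x right, y down, z forward; pixel columns grow to the right and rows downward; lengths in m; the calibration is good to about 2 mm. A picture is of the moment at which its call begins. There is no depth.
- arm.finish_job(): hands the job in; it is judged then, once.
Trained networks look in the newest picture that a camera, given by its name, has taken for a name from the list of things; names that differ only in an ending like _2 or _b are one class to them, and where a whole thing is asked for, a point or a joint stands for the part that bears it (a point fixed in the world has none). Each returns a list of dicts, best first, with "conf" (0 to 1); they miss things now and then, are a little off and sometimes report something else, mostly with a low value. They report only what shows in the picture. A call takes as long as a camera call.
- nets.recognise(camera, name): "extent" ([left, top, right, bottom] in pixels, round what is visible of it).
- nets.outline_of(camera, name): "pixels" (480x640 bool, what is visible of it) and "extent" ([left, top, right, bottom] in pixels, round what is visible of it).
The state is a dict: "time_s": time; "joint_pos": joint angles; "dq": joint speeds; "tau": joint torques, N m; "tool_pos": TCP position; "eef_rot": TCP orientation; "contact_force": force on the tool from outside, world axes, zero at the start; "torque": the same for the moment, N m; "opening": opening from 0.0 (shut) to 1.0 (fully open); "grasp_force": force on a finger pad.
Only numpy, scipy, OpenCV 4.12 (cv2) and the standard library are available. Lean on these libraries where they do the work, as an engineer would, in place of code of your own. Each camera call takes 0.05 s, during which the arm holds its last target. There are 200 camera calls.

## Working session

There is one attempt and no reset: what is moved stays moved. The work goes in short steps, Python scripts to look and compute and a tool call to move; the robot and the scene stay as the last step left them, time stands still between calls to the robot, and variables do not carry over. Pictures are saved under pics/ and viewed, at most 10 in all, crops included, and the job is handed in when it is done.

Besides the shell and the picture viewer there is one more tool, called after "Call:" in YAML: its name, and indented under it one key for each argument. play_rows: Moves the arm, as the interface text tells. Its arguments: {"type":"object","properties":{"increments":{"type":"array"},"squeeze":{"type":"number"}},"required":["increments"]}

```bash
mkdir -p pics
cat > h.py <<'E'
import numpy as np, cv2
from workcell import status, read_camera, arm, nets
def K(c):
    f=240/np.tan(np.radians(c['fovy'])/2); return f
from scipy.spatial.transform import Rotation as Ro
def Rm(c):
    o=np.array(c['orientation'],float)
    if o.shape==(3,3): return o
    if o.size==3: return Ro.from_euler('xyz',o).as_matrix()
    return Ro.from_quat(o).as_matrix()
def ray(c,u,v):
    d=Rm(c)@np.array([(u-c['cx'])/K(c),(v-c['cy'])/K(c),1]); return np.array(c['eye']),d/np.linalg.norm(d)
def atz(c,u,v,z):
    e,d=ray(c,u,v); return e+d*(z-e[2])/d[2]
def proj(c,p):
    q=Rm(c).T@(np.array(p)-np.array(c['eye'])); return q[:2]/q[2]*K(c)+[c['cx'],c['cy']]
def tri(rays):
    A=0;b=0
    for e,d in rays:
        P=np.eye(3)-np.outer(d,d);A=A+P;b=b+P@e
    p=np.linalg.solve(A,b); return p,[float(np.linalg.norm((np.eye(3)-np.outer(d,d))@(p-e))) for e,d in rays]
def save(n,c,s=1): cv2.imwrite('pics/'+n,cv2.cvtColor(c['color'],cv2.COLOR_RGB2BGR))
E
python3 - <<'E'
from h import *
for n in ['scene','top']:
    c=read_camera(n); save(n+'0.png',c); print(n,c['eye'],c['orientation'],c['fovy'],c['cx'],c['cy'])
    for k in ['reader','turn_grip','latch_tab','socket','tongue','reagent','pot','rack']:
        print(k,[(np.round(r['extent']).tolist(),round(r['conf'],2)) for r in nets.recognise(n,k)[:2]])
s=status.sense();print(s)
E
```

```text
scene [ 0.95752808 -0.46730967  0.88068191] [-2.46749536e+00 -1.66770753e-03  5.91199226e-01] 57.86019745588999 316.79865495536393 244.22341865573404
reader [([217.0, 180.0, 384.0, 352.0], 0.77)]
turn_grip [([256.0, 227.0, 336.0, 300.0], 0.85)]
latch_tab [([283.0, 184.0, 295.0, 203.0], 0.7)]
socket [([270.0, 182.0, 364.0, 267.0], 0.85)]
tongue [([269.0, 179.0, 363.0, 266.0], 0.81), ([339.0, 170.0, 358.0, 203.0], 0.41)]
reagent [([370.0, 200.0, 398.0, 240.0], 0.91)]
pot [([339.0, 171.0, 357.0, 205.0], 0.66)]
rack [([338.0, 170.0, 360.0, 207.0], 0.67)]
top [0.46514744 0.04623002 1.04123616] [-3.01331441  0.01415322 -1.55601775] 50.62145457502033 322.53316256818977 232.07278826892244
reader [([275.0, 156.0, 428.0, 325.0], 0.76)]
turn_grip [([319.0, 187.0, 407.0, 287.0], 0.94)]
latch_tab [([282.0, 280.0, 295.0, 297.0], 0.43)]
socket [([278.0, 161.0, 334.0, 304.0], 0.61)]
tongue [([282.0, 163.0, 336.0, 305.0], 0.65)]
reagent [([276.0, 157.0, 426.0, 324.0], 0.49)]
pot [([182.0, 244.0, 218.0, 272.0], 0.82)]
rack [([432.0, 258.0, 476.0, 304.0], 0.91), ([316.0, 187.0, 403.0, 288.0], 0.36)]
{'time_s': 0.9, 'joint_pos': array([-8.60387701e-01,  3.84659199e-01,  7.93813064e-03, -5.28481441e-05,
       -1.19398887e+00, -2.58581852e-01]), 'dq': array([-0.00021072,  0.00019759, -0.00073882, -0.00036224, -0.00034562,
       -0.00080849]), 'tau': array([-2.18562614e-04, -3.90453529e+01,  1.87623096e+01,  4.22426328e+00,
        1.55123184e-02, -4.22219921e-05]), 'tool_pos': array([ 0.27290574, -0.56225904,  0.22458183]), 'eef_rot': array([-3.14152170e+00,  6.95995545e-05, -2.68978532e+00]), 'contact_force': array([ 0.96792986,  0.82693256, -0.98152921]), 'torque': array([ 0.04008026, -0.02942509, -0.00556259]), 'grasp_force': 0.0, 'opening': 0.9961590223839747}
```

Run:
```python
import cv2,numpy as np
a=cv2.imread('pics/scene0.png')[150:370,200:420];b=cv2.imread('pics/top0.png')[140:340,170:490]
a=cv2.resize(a,(400,400),interpolation=2); cv2.imwrite('pics/a1.png',cv2.resize(cv2.imread('pics/scene0.png')[160:360,200:420],(792,600//1),interpolation=2))
cv2.imwrite('pics/b1.png',cv2.resize(b,(800,500),interpolation=2))
```

```text
(no output)
```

View pics/a1.png

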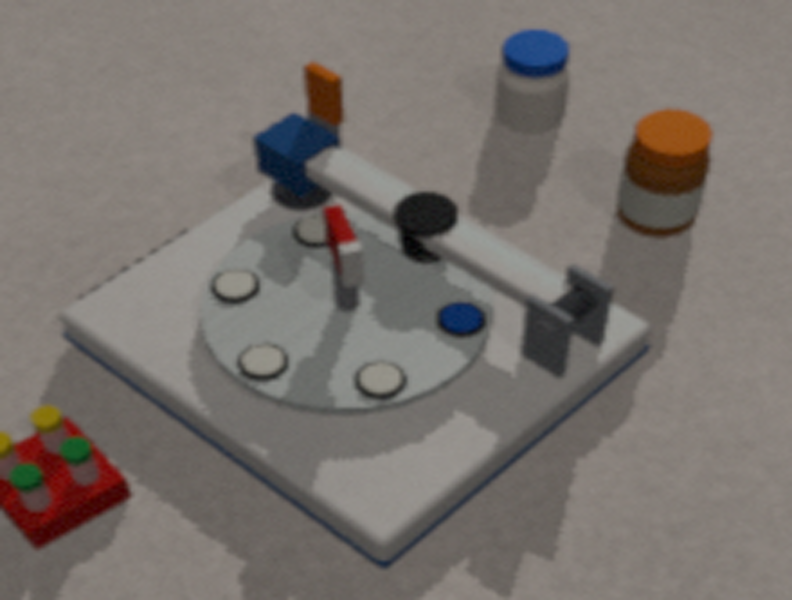

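View pics/b1.png

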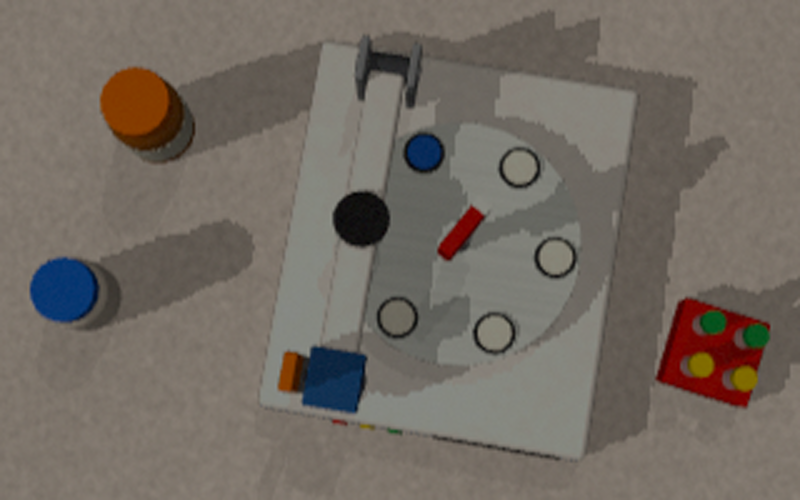

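```bash
cat >> h.py <<'E'
def rd(pose,p):
    x,y,t=pose; p=np.array(p)/1000; c,s=np.cos(t),np.sin(t)
    return np.array([x+c*p[0]-s*p[1],y+s*p[0]+c*p[1],p[2]])
E
python3 - <<'E'
from h import *
from scipy.optimize import least_squares
T=read_camera('top');S=read_camera('scene')
fT=lambda p:np.array(p)/2.5+[170,140]; fS=lambda p:np.array(p)/[3.6,3]+[200,160]
cor=[(150,130,45),(150,-130,45),(-150,-130,45),(-150,130,45)]
obs=[(T,c,fT(p)) for c,p in zip(cor,[(322,42),(637,92),(583,460),(260,407)])]
obs+=[(S,c,fS(p)) for c,p in zip(cor[1:3]+cor[:1],[(385,545),(66,317),(648,330)])]
f=lambda q:np.concatenate([proj(c,rd(q,p))-o for c,p,o in obs])
r=least_squares(f,[.45,.05,0.]);q=r.x;print('pose',q,np.round(r.fun,1))
for n,z,pt,ps,loc in [('tabtop',.165,(286,372),(324,71),(-120,99,165)),('knobtop',.16,(463,231),(337,228),(0,-5,160)),('sock',.112,(337,378),None,(-120,70,112)),('head',0,(361,218),None,(0,70,120)),('bluedish',0,(424,152),(461,318),(0,0,75))]:
    if ps: print(n,'tri',*tri([ray(T,*fT(pt)),ray(S,*fS(ps))]),'model',rd(q,loc))
    print('   top px',fT(pt),proj(T,rd(q,loc)), fS(ps) if ps else '',proj(S,rd(q,loc)))
E
```

```text
pose [ 0.58360535  0.00798777 -0.1474668 ] [-1.  -2.4  0.9 -2.5  1.3  0.3 -2.  -0.5 -1.4  0.5 -4.8 -1.9  0.9 -2.7]
tabtop tri [0.4806897  0.12629304 0.16172571] [0.0023978279711318316, 0.0023978279711317357] model [0.47945413 0.12354522 0.165     ]
   top px [284.4 288.8] [284.88791415 288.46611493] [290.         183.66666667] [287.83556631 183.27668283]
knobtop tri [0.58036437 0.00398182 0.15592392] [0.0014121825945628092, 0.0014121825945627472] model [0.58287068 0.00304204 0.16      ]
   top px [355.2 232.4] [355.32148394 230.09075119] [293.61111111 236.        ] [293.5763428  235.67286915]
   top px [304.8 291.2] [303.12560211 291.56749004]  [280.5629515  205.30087168]
   top px [314.4 227.2] [313.7792715 226.4912989]  [316.93505016 228.31117119]
bluedish tri [0.65346977 0.03088023 0.07015544] [0.0020213890929466835, 0.002021389092946523] model [0.58360535 0.00798777 0.075     ]
   top px [339.6 200.8] [350.52789615 235.52200289] [328.05555556 266.        ] [296.55513498 257.91681529]
```

```bash
cat >> h.py <<'E'
import json
def plan(target,yaw,n,f=None,start=None):
    s=status.sense() if start is None else None
    p0,r0=(s['tool_pos'],s['eef_rot']) if s else start
    R0=Ro.from_euler('xyz',r0); R1=Ro.from_euler('xyz',[np.pi,0,yaw])
    w=(R0.inv()*R1).as_rotvec()/n; d=(np.array(target)-p0)/n; R=R0
    for i in range(n):
        print(json.dumps({"linear":np.round(R.inv().apply(d)*100,2).tolist(),"delta_rot":np.round(w,4).tolist()})); R=R*Ro.from_rotvec(w)
E
python3 - <<'E'
from h import *
plan([.582,.004,.26],-3.81,15)
E
```

```text
{"linear": [-3.5, 2.5, -0.24], "delta_rot": [0.0, 0.0, 0.0747]}
{"linear": [-3.31, 2.75, -0.24], "delta_rot": [0.0, 0.0, 0.0747]}
{"linear": [-3.09, 2.99, -0.24], "delta_rot": [0.0, 0.0, 0.0747]}
{"linear": [-2.86, 3.21, -0.24], "delta_rot": [0.0, 0.0, 0.0747]}
{"linear": [-2.61, 3.42, -0.24], "delta_rot": [0.0, 0.0, 0.0747]}
{"linear": [-2.35, 3.6, -0.24], "delta_rot": [0.0, 0.0, 0.0747]}
{"linear": [-2.07, 3.77, -0.24], "delta_rot": [0.0, 0.0, 0.0747]}
{"linear": [-1.79, 3.91, -0.24], "delta_rot": [0.0, 0.0, 0.0747]}
{"linear": [-1.49, 4.03, -0.24], "delta_rot": [0.0, 0.0, 0.0747]}
{"linear": [-1.19, 4.13, -0.24], "delta_rot": [0.0, 0.0, 0.0747]}
{"linear": [-0.87, 4.21, -0.24], "delta_rot": [0.0, 0.0, 0.0747]}
{"linear": [-0.56, 4.26, -0.24], "delta_rot": [0.0, 0.0, 0.0747]}
{"linear": [-0.24, 4.29, -0.24], "delta_rot": [0.0, 0.0, 0.0747]}
{"linear": [0.08, 4.3, -0.24], "delta_rot": [0.0, 0.0, 0.0747]}
{"linear": [0.4, 4.28, -0.24], "delta_rot": [0.0, 0.0, 0.0747]}
```

Call:
play_rows:
  increments:
    - {"linear":[-3.5,2.5,-0.3],"delta_rot":[0,0,0.075],"fingers":8.7}
    - {"linear":[-3.3,2.75,-0.3],"delta_rot":[0,0,0.075],"fingers":8.7}
    - {"linear":[-3.1,3.0,-0.3],"delta_rot":[0,0,0.075],"fingers":8.7}
    - {"linear":[-2.85,3.2,-0.3],"delta_rot":[0,0,0.075],"fingers":8.7}
    - {"linear":[-2.6,3.4,-0.3],"delta_rot":[0,0,0.075],"fingers":8.7}
    - {"linear":[-2.35,3.6,-0.3],"delta_rot":[0,0,0.075],"fingers":8.7}
    - {"linear":[-2.05,3.75,-0.3],"delta_rot":[0,0,0.075],"fingers":8.7}
    - {"linear":[-1.8,3.9,-0.3],"delta_rot":[0,0,0.075],"fingers":8.7}
    - {"linear":[-1.5,4.0,-0.3],"delta_rot":[0,0,0.075],"fingers":8.7}
    - {"linear":[-1.2,4.1,-0.3],"delta_rot":[0,0,0.075],"fingers":8.7}
    - {"linear":[-0.85,4.2,-0.3],"delta_rot":[0,0,0.075],"fingers":8.7}
    - {"linear":[-0.55,4.25,-0.2],"delta_rot":[0,0,0.075],"fingers":8.7}

```text
time_s: 2.2
tool_pos: [0.521, -0.1094, 0.2602]
eef_rot: [3.141, 0.001, 2.691]
contact_force: [0.2, 0.3, 0.1]
opening: 0.999
grasp_force: 0.0
```

Call:
play_rows:
  increments:
    - {"linear":[-0.25,4.3,0],"delta_rot":[0,0,0.075],"fingers":8.7}
    - {"linear":[0.1,4.3,0],"delta_rot":[0,0,0.075],"fingers":8.7}
    - {"linear":[0.4,4.3,0],"delta_rot":[0,0,0.075],"fingers":8.7}
    - {"linear":[0,0,0],"delta_rot":[0,0,0],"fingers":8.7}
    - {"linear":[0,0,0],"delta_rot":[0,0,0],"fingers":8.7}

```text
time_s: 2.7
tool_pos: [0.5828, 0.003, 0.2591]
eef_rot: [-3.141, -0.001, 2.47]
contact_force: [-0.5, -0.3, -0.7]
opening: 0.997
grasp_force: 0.0
```

Run:
```python
from h import *
s=status.sense();print(s['time_s'],s['tool_pos'],s['eef_rot'],s['joint_pos'])
c=read_camera('wrist');save('w1.png',c);print(c['eye'],c['orientation'],c['fovy'])
q=[ 0.58360535,0.00798777,-0.1474668]
for l in [(0,-5,160),(-120,99,165),(-120,70,112)]: print(l,proj(c,rd(q,l)))
```

```text
2.7 [0.58284617 0.00297761 0.25907835] [-3.14072856e+00 -5.93490468e-04  2.47044558e+00] [ 2.82841928e-01  2.91415447e-01 -4.22550618e-02  1.66049432e-05
 -1.23817398e+00 -2.52479050e+00]
[0.51866819 0.05411008 0.41879382] [2.83814966e+00 9.22609420e-04 8.98700046e-01] 69.6365142406608
(0, -5, 160) [315.80762398 241.81594739]
(-120, 99, 165) [362.76563159  11.10127375]
(-120, 70, 112) [321.88941181  54.4608324 ]
```

View pics/w1.png

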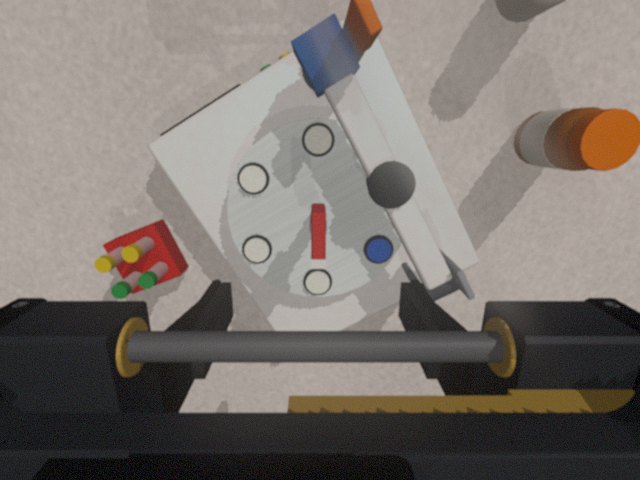

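Run:
```python
from h import *
q=[ 0.58360535,0.00798777,-0.1474668]
im=cv2.imread('pics/w1.png');c=read_camera('wrist');T=read_camera('top');S=read_camera('scene')
def bar(q,th):
    P=[]
    for z in (120,160):
        for a,b in [(23,6),(23,-6),(-23,-6),(-23,6)]:
            t=-.524+th;P.append((a*np.cos(t)-b*np.sin(t),-5+a*np.sin(t)+b*np.cos(t),z))
    return [rd(q,p) for p in P]
out=[]
for n,cam,(x0,y0,x1,y1) in [('w',c,(280,180,360,300)),('t',T,(335,205,375,265)),('s',S,(270,210,320,270))]:
    I=cv2.cvtColor(cam['color'],cv2.COLOR_RGB2BGR); k=600/(y1-y0)/1.5
    J=cv2.resize(I[y0:y1,x0:x1],None,fx=k,fy=k,interpolation=2)
    pts=[tuple(int(v) for v in ((proj(cam,p)-[x0,y0]+.5)*k)) for p in bar(q,0)]
    for p in pts[4:]: cv2.circle(J,p,3,(0,255,0),1)
    for p in pts[:4]: cv2.circle(J,p,3,(255,255,0),1)
    out.append(J)
cv2.imwrite('pics/w2.png',np.hstack(out)[:, :]);print(np.hstack(out).shape)
```

```text
(400, 867, 3)
```

View pics/w2.png

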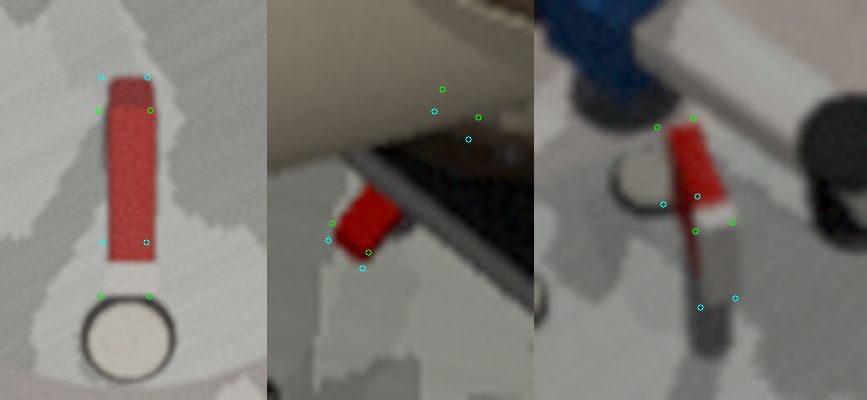

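Call:
play_rows:
  increments:
    - {"linear":[0,0.15,2],"delta_rot":[0,0,0],"fingers":6}
    - {"linear":[0,0,3],"delta_rot":[0,0,0],"fingers":6}
    - {"linear":[0,0,3],"delta_rot":[0,0,0],"fingers":6}
    - {"linear":[0,0,2.0],"delta_rot":[0,0,0],"fingers":6}
    - {"linear":[0,0,0.9],"delta_rot":[0,0,0],"fingers":6}
    - {"linear":[0,0,0],"delta_rot":[0,0,0],"fingers":4}
  squeeze: 35

```text
time_s: 3.5
tool_pos: [0.583, 0.0024, 0.1498]
eef_rot: [-3.14, -0.001, 2.467]
contact_force: [-0.2, 0.8, 0.7]
opening: 0.663
grasp_force: 0.0
```

Call:
play_rows:
  increments:
    - {"linear":[0,0,0],"delta_rot":[0,0,0],"fingers":2}
    - {"linear":[0,0,0],"delta_rot":[0,0,0],"fingers":1}
    - {"linear":[0,0,0],"delta_rot":[0,0,0],"fingers":0.5}
    - {"linear":[0,0,0],"delta_rot":[0,0,0],"fingers":0.5}
    - {"linear":[0,0,0],"delta_rot":[0,0,0],"fingers":0.5}

```text
time_s: 4.0
tool_pos: [0.5838, 0.0034, 0.151]
eef_rot: [3.141, 0.0, 2.469]
contact_force: [0.0, 0.8, -0.1]
opening: 0.227
grasp_force: 0.0
```

Call:
play_rows:
  increments:
    - {"linear":[0,0,0],"delta_rot":[0,0,0],"fingers":0.5}
    - {"linear":[0,0,0],"delta_rot":[0,0,0],"fingers":0.5}
    - {"linear":[0,0,0],"delta_rot":[0,0,0],"fingers":0.5}

```text
time_s: 4.3
tool_pos: [0.5845, 0.0041, 0.1508]
eef_rot: [3.14, 0.001, 2.469]
contact_force: [0.8, 4.0, 0.6]
opening: 0.129
grasp_force: 35.0
```

Call:
play_rows:
  increments:
    - {"linear":[0,0,0],"delta_rot":[0,0,-0.05],"fingers":0.5}
    - {"linear":[0,0,0],"delta_rot":[0,0,-0.09],"fingers":0.5}
    - {"linear":[0,0,0],"delta_rot":[0,0,-0.09],"fingers":0.5}
    - {"linear":[0,0,0],"delta_rot":[0,0,-0.09],"fingers":0.5}
    - {"linear":[0,0,0],"delta_rot":[0,0,-0.09],"fingers":0.5}
    - {"linear":[0,0,0],"delta_rot":[0,0,-0.09],"fingers":0.5}
    - {"linear":[0,0,0],"delta_rot":[0,0,-0.09],"fingers":0.5}
    - {"linear":[0,0,0],"delta_rot":[0,0,-0.09],"fingers":0.5}
    - {"linear":[0,0,0],"delta_rot":[0,0,-0.09],"fingers":0.5}
    - {"linear":[0,0,0],"delta_rot":[0,0,-0.09],"fingers":0.5}
    - {"linear":[0,0,0],"delta_rot":[0,0,-0.09],"fingers":0.5}
    - {"linear":[0,0,0],"delta_rot":[0,0,-0.09],"fingers":0.5}

```text
time_s: 5.5
tool_pos: [0.5847, 0.0056, 0.1508]
eef_rot: [3.139, 0.004, -2.771]
contact_force: [0.6, 9.1, 1.3]
opening: 0.133
grasp_force: 35.0
```

Call:
play_rows:
  increments:
    - {"linear":[0,0,0],"delta_rot":[0,0,-0.03],"fingers":0.5}
    - {"linear":[0,0,0],"delta_rot":[0,0,0],"fingers":0.5}
    - {"linear":[0,0,0],"delta_rot":[0,0,0],"fingers":0.5}
    - {"linear":[0,0,0],"delta_rot":[0,0,0],"fingers":0.5}

```text
time_s: 5.9
tool_pos: [0.5846, 0.0056, 0.1508]
eef_rot: [3.14, 0.004, -2.744]
contact_force: [1.2, 8.7, 0.3]
opening: 0.134
grasp_force: 35.0
```

Run:
```python
from h import *
s=status.sense();print(s['torque'],s['eef_rot'],s['joint_pos'])
```

```text
[ 2.60304667 -0.21485237  0.03772129] [ 3.1396384   0.00378534 -2.74416277] [ 0.28512009  0.37759329 -0.19941895 -0.00282982 -0.99024344 -1.45693491]
```

Call:
play_rows:
  increments:
    - {"linear":[0,0,0],"delta_rot":[0,0,0],"fingers":2}
    - {"linear":[0,0,0],"delta_rot":[0,0,0],"fingers":4}
    - {"linear":[0,0,0],"delta_rot":[0,0,0],"fingers":5}
    - {"linear":[0,0,0],"delta_rot":[0,0,0],"fingers":5}
    - {"linear":[0,0,-2],"delta_rot":[0,0,0],"fingers":5}
    - {"linear":[0,0,-3],"delta_rot":[0,0,0.1],"fingers":5}
    - {"linear":[0,0,-3],"delta_rot":[0,0,0.14],"fingers":5}
    - {"linear":[0,0,-3],"delta_rot":[0,0,0.14],"fingers":5}
    - {"linear":[0,0,0],"delta_rot":[0,0,0.14],"fingers":5}
    - {"linear":[0,0,0],"delta_rot":[0,0,0.02],"fingers":5}

```text
time_s: 6.9
tool_pos: [0.5837, 0.003, 0.2615]
eef_rot: [3.141, 0.001, 2.997]
contact_force: [-0.7, 0.4, -1.1]
opening: 0.572
grasp_force: 0.0
```

Run:
```python
from h import *
q=[ 0.58360535,0.00798777,-0.1474668]
# approach offset so the tab is well in wrist view
plan(rd(q,(-120,99,0))[:2].tolist()+[.27],-3.289,4)
```

```text
{"linear": [3.01, 2.61, -0.22], "delta_rot": [0.0002, 0.0004, 0.0007]}
{"linear": [3.02, 2.6, -0.22], "delta_rot": [0.0002, 0.0004, 0.0007]}
{"linear": [3.02, 2.6, -0.21], "delta_rot": [0.0002, 0.0004, 0.0007]}
{"linear": [3.02, 2.6, -0.21], "delta_rot": [0.0002, 0.0004, 0.0007]}
```

Call:
play_rows:
  increments:
    - {"linear":[3,2.6,-0.2],"delta_rot":[0,0,0],"fingers":5}
    - {"linear":[3,2.6,-0.2],"delta_rot":[0,0,0],"fingers":5}
    - {"linear":[3,2.6,-0.2],"delta_rot":[0,0,0],"fingers":5}
    - {"linear":[3,2.6,-0.2],"delta_rot":[0,0,0],"fingers":5}
    - {"linear":[0,0,0],"delta_rot":[0,0,0],"fingers":5}
    - {"linear":[0,0,0],"delta_rot":[0,0,0],"fingers":5}

```text
time_s: 7.5
tool_pos: [0.4791, 0.1236, 0.2681]
eef_rot: [-3.141, -0.001, 3.002]
contact_force: [0.8, -0.7, -0.4]
opening: 0.577
grasp_force: 0.0
```

Run:
```python
from h import *
q=[ 0.58360535,0.00798777,-0.1474668]
c=read_camera('wrist');save('w3.png',c);S=read_camera('scene');T=read_camera('top');save('t3.png',T)
def box(cam,pts,I,x0,y0,k):
    for p in pts: cv2.circle(I,tuple(int(v) for v in (proj(cam,rd(q,p))-[x0,y0]+.5)*k),2,(0,255,0),1)
tab=[(-120+a,99+b,z) for a in(14,-14) for b in (5,-5) for z in (165,)]+[(-120+a,99+b,113) for a in(14,-14) for b in (5,-5)]
I=cv2.cvtColor(c['color'],cv2.COLOR_RGB2BGR);I=np.ascontiguousarray(I[0:400]);box(c,tab,I,0,0,1)
k=4;J=cv2.resize(cv2.cvtColor(S['color'],cv2.COLOR_RGB2BGR)[170:270,255:295],None,fx=k,fy=k,interpolation=2);box(S,tab,J,255,170,k)
cv2.imwrite('pics/w4.png',np.hstack([I,J]));s=status.sense();print(s['tool_pos'],s['eef_rot'])
```

```text
[0.4800743  0.12261131 0.26792007] [-3.14062957e+00 -9.59925726e-04  2.99792093e+00]
```

View pics/w4.png

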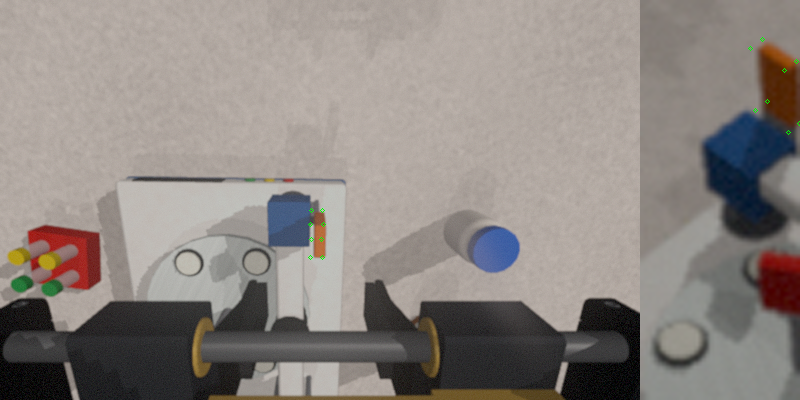

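Call:
play_rows:
  increments:
    - {"linear":[0,0.2,3],"delta_rot":[0,0,0],"fingers":5}
    - {"linear":[0,0,3],"delta_rot":[0,0,0],"fingers":5}
    - {"linear":[0,0,3],"delta_rot":[0,0,0],"fingers":5}
    - {"linear":[0,0,1.8],"delta_rot":[0,0,0],"fingers":4}
    - {"linear":[0,0,1.0],"delta_rot":[0,0,0],"fingers":2}
    - {"linear":[0,0,0],"delta_rot":[0,0,0],"fingers":1}
    - {"linear":[0,0,0],"delta_rot":[0,0,0],"fingers":0.4}
    - {"linear":[0,0,0],"delta_rot":[0,0,0],"fingers":0.4}
    - {"linear":[0,0,0],"delta_rot":[0,0,0],"fingers":0.4}
    - {"linear":[0,0,0],"delta_rot":[0,0,0],"fingers":0.4}
    - {"linear":[0,0,0],"delta_rot":[0,0,0],"fingers":0.4}
  squeeze: 40

```text
time_s: 8.75
tool_pos: [0.4808, 0.1262, 0.1516]
eef_rot: [3.139, 0.002, 2.998]
contact_force: [-1.0, 3.8, 3.6]
opening: 0.114
grasp_force: 40.0
```

Run:
```python
from h import *
s=status.sense();print(s)
c=read_camera('wrist');I=cv2.cvtColor(c['color'],cv2.COLOR_RGB2BGR)
d=read_camera('scene');J=cv2.cvtColor(d['color'],cv2.COLOR_RGB2BGR)[130:330,210:410]
cv2.imwrite('pics/w5.png',np.hstack([I[150:450,170:570],cv2.resize(J,(400,300*1))]))
```

```text
{'time_s': 8.75, 'joint_pos': array([ 5.83843523e-01,  2.37230304e-01, -4.07786635e-01, -2.01525566e-04,
       -9.22596435e-01, -2.29762667e+00]), 'dq': array([-0.00019017,  0.00035173, -0.00122136,  0.00290144, -0.00137525,
        0.00012097]), 'tau': array([ -1.51940323, -27.13354468,  14.24747676,   3.82765263,
        -0.40209015,   0.1704423 ]), 'tool_pos': array([0.48084209, 0.12621299, 0.15160123]), 'eef_rot': array([3.13935723e+00, 2.27155195e-03, 2.99848188e+00]), 'contact_force': array([-1.01263024,  3.79910586,  3.56084453]), 'torque': array([ 0.88823978,  0.25766772, -0.14102848]), 'grasp_force': 39.97599720954895, 'opening': 0.11360275201280566}
```

View pics/w5.png

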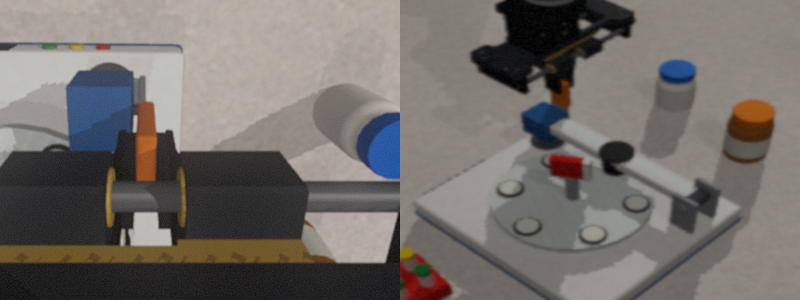

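Call:
play_rows:
  increments:
    - {"linear":[0,0.3,0],"delta_rot":[0,0,0],"fingers":0.4}
    - {"linear":[0,0.3,0],"delta_rot":[0,0,0],"fingers":0.4}
    - {"linear":[0,0.3,0],"delta_rot":[0,0,0],"fingers":0.4}
    - {"linear":[0,0.3,0],"delta_rot":[0,0,0],"fingers":0.4}
    - {"linear":[0,0.2,0],"delta_rot":[0,0,0],"fingers":0.4}
    - {"linear":[0,0,0],"delta_rot":[0,0,0],"fingers":0.4}
    - {"linear":[0,0,0],"delta_rot":[0,0,0],"fingers":0.4}

```text
time_s: 9.55
tool_pos: [0.4823, 0.1367, 0.1514]
eef_rot: [-3.137, 0.0, 2.999]
contact_force: [1.0, -7.5, 7.1]
opening: 0.115
grasp_force: 40.0
```

Call:
play_rows:
  increments:
    - {"linear":[0,0.25,0],"delta_rot":[0,0,0],"fingers":0.4}
    - {"linear":[0,0,0],"delta_rot":[0,0,0],"fingers":0.4}
    - {"linear":[-0.05,0,-0.24],"delta_rot":[0,0.01,0],"fingers":0.4}
    - {"linear":[-0.1,0,-0.48],"delta_rot":[0,0.02,0],"fingers":0.4}
    - {"linear":[-0.1,0,-0.48],"delta_rot":[0,0.02,0],"fingers":0.4}
    - {"linear":[0,0,0],"delta_rot":[0,0,0],"fingers":0.4}

```text
time_s: 10.15
tool_pos: [0.4849, 0.1381, 0.1615]
eef_rot: [-3.136, -0.052, 2.997]
contact_force: [4.1, -8.8, -4.0]
opening: 0.111
grasp_force: 40.0
```

Call:
play_rows:
  increments:
    - {"linear":[-0.1,0,-0.48],"delta_rot":[0,0.02,0],"fingers":0.4}
    - {"linear":[-0.1,0,-0.48],"delta_rot":[0,0.02,0],"fingers":0.4}
    - {"linear":[-0.1,0,-0.48],"delta_rot":[0,0.02,0],"fingers":0.4}
    - {"linear":[-0.1,0,-0.48],"delta_rot":[0,0.02,0],"fingers":0.4}
    - {"linear":[-0.1,0,-0.48],"delta_rot":[0,0.02,0],"fingers":0.4}
    - {"linear":[-0.1,0,-0.48],"delta_rot":[0,0.02,0],"fingers":0.4}
    - {"linear":[0,0,0],"delta_rot":[0,0,0],"fingers":0.4}

```text
time_s: 10.85
tool_pos: [0.4939, 0.1367, 0.1893]
eef_rot: [-3.135, -0.172, 2.996]
contact_force: [2.8, -7.2, -4.3]
opening: 0.109
grasp_force: 40.0
```

Call:
play_rows:
  increments:
    - {"linear":[-0.1,0,-0.48],"delta_rot":[0,0.02,0],"fingers":0.4}
    - {"linear":[-0.1,0,-0.48],"delta_rot":[0,0.02,0],"fingers":0.4}
    - {"linear":[-0.1,0,-0.48],"delta_rot":[0,0.02,0],"fingers":0.4}
    - {"linear":[-0.1,0,-0.48],"delta_rot":[0,0.02,0],"fingers":0.4}
    - {"linear":[-0.1,0,-0.48],"delta_rot":[0,0.02,0],"fingers":0.4}
    - {"linear":[-0.1,0,-0.48],"delta_rot":[0,0.02,0],"fingers":0.4}
    - {"linear":[-0.1,0,-0.48],"delta_rot":[0,0.02,0],"fingers":0.4}
    - {"linear":[-0.1,0,-0.48],"delta_rot":[0,0.02,0],"fingers":0.4}
    - {"linear":[0,0,0],"delta_rot":[0,0,0],"fingers":0.4}
    - {"linear":[0,0,0],"delta_rot":[0,0,0],"fingers":0.4}
    - {"linear":[0,0,0],"delta_rot":[0,0,0],"fingers":0.4}

```text
time_s: 11.95
tool_pos: [0.5108, 0.1342, 0.224]
eef_rot: [-3.134, -0.331, 2.995]
contact_force: [2.1, -8.1, -5.6]
opening: 0.112
grasp_force: 40.0
```

Run:
```python
from h import *
s=status.sense();print(s['tool_pos'],s['eef_rot'],abs(s['dq']).max())
d=read_camera('scene');J=cv2.cvtColor(d['color'],cv2.COLOR_RGB2BGR)[120:330,190:410]
t=read_camera('top');K2=cv2.cvtColor(t['color'],cv2.COLOR_RGB2BGR)[130:340,170:490]
cv2.imwrite('pics/w6.png',np.hstack([cv2.resize(J,(440,420)),cv2.resize(K2,(350,420))]))
```

```text
[0.5108001  0.13418468 0.22396588] [-3.1344145  -0.33103011  2.9947761 ] 0.0017465800321681856
```

View pics/w6.png

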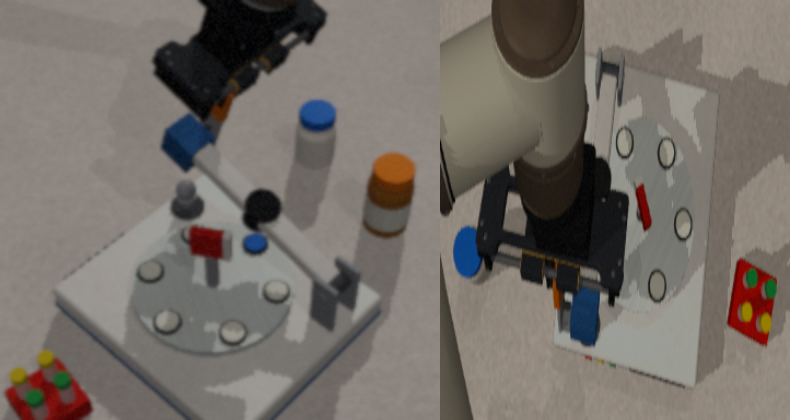

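```bash
python3 -c "
from h import *
print(arm.finish_job())"
```

```text
the job is handed in; nothing more can be done
None
```

The turntable is one click counterclockwise with the blue dish under the read head, and the latch was pulled about 11–12 mm before the lift. The gripper is holding the read arm still with the socket about 7 cm above its rest height (worked out from the gripper's rise). The jar, pot and rack were not touched. I handed the job in at about 12 s; no verdict came back.

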